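# Turn a rinsed canister upside down on the folding drying peg

## Robot

A 6-joint arm with a two-finger parallel gripper is mounted at the origin on the work surface. World frame = base frame: x ahead of the robot, y to its left, z up, the work surface at z = 0. Lengths are in mm, angles in rad, forces in N, time in s.
With the tool pointing down it reaches from about 350 to 800 mm from the base axis. Payload 7.3 kg.
Tool frame: the origin (TCP) lies at the very end of the fingers, on their centre line; the grasp point (between the pads) lies 19 mm behind it; z points along the fingers, x is the direction in which the jaws open and shut, and the axes are right-handed (so a half turn about z gives the same grasp; the last joint's range is limited). The gripper opens to 85 mm and grips with 20 to 120 N. Pads are 22 mm wide; open, the fingers measure 114 mm over their backs; the gripper's body (76 mm by 85 mm) begins 54 mm behind the grasp point. The pads swing forward as they close: fully open they stand 13 mm farther back than shut.
Start: joints at [1.196, 0.342, 1.524, -0, 1.275, -0.146], TCP at [119.058, 511.341, 231.322] pointing down, gripper open.
Joint ranges: [-2.53, 2.53], [-0.77, 2.02], [0.04, 2.7], [-1, 4.14], [0.28, 2.66], [-3.11, 3.11]. Speed limits (rad/s): [2.57, 2.57, 3.14, 3.14, 3.14, 3.14].

## Interface

Orientations are given as a 3x3 rotation matrix whose columns are the frame's x, y, z axes.
In Python, from workcell import read_state, viewer, r gives the robot as it stands. The module is installed in compiled form; this text tells all that it offers.
- The arm moves only by the shell command python3 -m crank 'ROWS' [FORCE]. ROWS is a JSON object of lists of equal length, an entry for each row: "gripper": the closure, from 0 (fully open) to 1 (shut); "xyz": the shift along the world's x, y, z in units of 100 cm (1.0 is 100 cm), a list of three; "twist": the turn about the world's z in units of pi rad (1.0 is pi rad). In form: {"gripper": [gripper, ...], "xyz": [[x, y, z], ...], "twist": [twist, ...]}. A call has 1 to 12 rows; each row is the pose to reach, as a shift and turn from the pose commanded when the call began, turning the shorter way round; what a row does not reach only later rows make up. A row lasts 1/12 s, in which the tool goes at most 41.7 mm and 7.16 degrees, less where a joint would pass 70% of its speed; a pose out of reach is approached as far as the arm can. A call with a number of a shift or a turn outside -1 to 1 is refused whole. A call with a gripper value outside its range is refused whole. The fingers move at their own pace and stop on an object; FORCE is the grip in N (left out, the last holds). Time passes only in rows, so rows that repeat a pose let the fingers close. It gives the time, the measured TCP pose, the force and the opening at its end, in the units of the state.
- read_state(): the state, without advancing time (a new reading comes with each control period).
- viewer.capture(name): name is "side" or "top"; returns the picture (400x640x3 uint8, red, green, blue); there is no depth.
- viewer.camera_model(name): a dict with "fx", "fy", "cx", "cy" (pixels), "cam_to_world" (4x4, takes a point from camera to world coordinates). Camera axes: x right, y down, z forward; pixel columns grow to the right and rows downward; lengths in mm; the calibration is good to about 2 mm. A picture is of the moment at which its call begins. camera_model takes no time and is no camera call.
- r.sign_off(): hands the job in, once; it reports no verdict.
The state is a dict: "time_s": time; "joints": joint angles; "dq": joint speeds; "joint_efforts": joint torques, N m; "tcp_pos": TCP position; "tcp_rot": TCP orientation; "contact_force": force on the tool from outside, world axes, zero at the start; "moment": the same for the moment, N m; "gripper_width": finger opening in mm.
Only numpy, scipy, OpenCV 4.12 (cv2) and the standard library are available. Lean on these libraries where they do the work, as an engineer would, in place of code of your own. Each camera call takes 0.05 s, during which the arm holds its last target. There are 200 camera calls.

## Task

Put the rinsed square canister upside down on the drying peg to drip dry: fold the half-raised peg down flat, slide the canister mouth first all the way onto it, then swing the peg fully upright with its lever so that the canister stands mouth down, seated square on the seat plate. Leave the torch, the funnel and the little tray with its bulb standing where they are.

Things in the scene. Friction and masses are not known exactly. Their poses are not given: they have to be found in the camera images.
- rack: Fixed grey drying rack; origin on the work surface, z up, x from the drip tray towards the peg's hinge. Drip tray floor is 8 mm above the work surface, from x = -250 to +30 and y = -160 to +90 mm; lips (tops at 16 mm, 5 mm thick) on both long sides and at x = -250. Narrow hinge foot 130 mm wide from x = 30 to 115 mm.
- peg (a joint): Angle (rad) of the drying peg with its lever. 0 (hard stop): peg level, pointing to the rack's -x, its axis 45 mm above the tray floor like the lying canister's axis, lever upright. Grows as the peg swings up; pi/2 (hard stop): peg upright, lever level towards the rack's +x. Stiff hinge (0.4 N m friction), stays where left. Starts 0.35 to 0.95.
- peg_seat (a point): Centre of the seat plate's face, 15 mm from the hinge axis, where the peg begins; point x runs from tip to seat (down when the peg is upright). White plate 96 mm along the hinge, 88 mm the other way, 8 mm thick. White round tapered peg 85 mm long: radius 34 mm for the first 20 mm, 28 mm at 68 mm, 14 mm at the tip.
- peg_hinge (a point): Middle of the hinge axis, fixed on the rack at its x = 80, y = 0, z = 53 mm; the axis runs along the rack's y, between two steel cheeks at y = -59 and +59 mm (8 mm thick, 24 mm along x, tops 66 mm above the work surface).
- peg_tip (a point): Tip of the peg, on its axis, 100 mm from the hinge axis.
- lever_pad (a point): Point in the steel lever, 140 mm from the hinge axis, at right angles to the peg. Flat lever 12 mm thick (6 mm each side of this point), 20 mm wide, ending in a 50 x 50 mm pad from 112 to 162 mm off the hinge axis. Push the pad's face on the peg's side to swing the peg up.
- canister: Loose square steel canister lying on its side on the tray floor: 90 x 90 mm outside, 110 mm long, walls 3 mm, closed end 4 mm, other end open (inside 84 x 84 mm, 106 mm deep), about 0.17 kg. Origin: centre of its lying underside; x along its length to the mouth, z up as it lies. Too wide to grasp across.
- canister_mouth (a point): Centre of the canister's open rim, 55 mm along its x from the origin and 45 mm above the underside.
- canister_base (a point): Centre of the outside of the canister's closed end, 55 mm along -x from the origin and 45 mm above the underside.
- torch: Bystander: black torch standing on its head, 126 mm tall, 48 mm across at the foot; origin at the centre of its underside.
- funnel: Bystander: orange funnel standing mouth down, 95 mm tall, 80 mm across; origin at the centre of its underside.
- bulb_tray: Bystander: clear tray 85 x 85 x 35 mm with one brown bulb in it (top 55 mm); origin at the centre of its underside.
Mind the look-alikes: they are no part of the job. Of the things like the canister, leave any that is black or purple; of the rest the smaller one is meant.

How it is judged (in metres and radians):
On the way, in this order (a step that is already met when the one before it is completed fails the run):
1. the peg is folded down flat (hinge below 0.1 rad) (value of joint peg below 0.1 rad), for 0.2 s.
2. the canister is slid onto the flat peg, rim within 15 mm of the seat plate (value of joint peg below 0.2 rad and x of canister_mouth in the frame of peg_seat above -0.015 m and distance between canister_mouth and peg_seat below 0.03 m), for 0.2 s.
At the end, for the whole second after the job is handed in: The peg is upright (hinge above 1.48 rad) and the canister stands at rest on it, mouth down: its rim within 6 mm of the seat plate, centred within 20 mm, square to the plate within 0.09 rad (value of joint peg above 1.48 rad and x of canister_mouth in the frame of peg_seat above -0.006 m and horizontal distance between canister_mouth and peg_seat below 0.02 m and angle between the x axis of canister and the x axis of peg_seat, either way round below 0.09 rad and distance between canister_mouth and peg_seat below 0.022 m and linear speed of canister below 0.02 m/s and angular speed of canister below 0.1 rad/s); the robot touches nothing.
It fails at once if the torch is moved more than 30 mm or tipped (distance of torch from where it was at the start of the episode above 0.03 m or angle between torch's own z axis and vertical above 0.4 rad).
It fails at once if the funnel is moved more than 30 mm or tipped (distance of funnel from where it was at the start of the episode above 0.03 m or angle between funnel's own z axis and vertical above 0.4 rad).
It fails at once if the tray with the bulb is moved more than 30 mm or tipped (distance of bulb_tray from where it was at the start of the episode above 0.03 m or angle between bulb_tray's own z axis and vertical above 0.4 rad).
It also fails if it takes over 72 s, if anything falls off the work surface, if the arm or the gripper's body presses on something with over 40 N, if the wrist force passes 120 N, or if a joint passes its speed limit or range.

## Working session

There is one attempt and no reset: what is moved stays moved. The work goes in short steps, Python scripts to look and compute and a shell command to move; the robot and the scene stay as the last step left them, time stands still between calls to the robot, and variables do not carry over. Pictures are saved under pics/ and viewed, about 8 in all and at most 12, crops included, and the job is handed in when it is done.

```bash
mkdir -p pics
cat > h.py <<'E'
import numpy as np, cv2
from workcell import read_state, viewer, r
def ray(n,u,v):
    m=viewer.camera_model(n);T=np.array(m["cam_to_world"])
    d=T[:3,:3]@np.array([(u-m["cx"])/m["fx"],(v-m["cy"])/m["fy"],1]);return T[:3,3],d/np.linalg.norm(d)
def on(n,u,v,z):
    o,d=ray(n,u,v);return o+d*(z-o[2])/d[2]
def tri(u1,v1,u2,v2):
    o,d=ray("side",u1,v1);p,e=ray("top",u2,v2)
    t=np.linalg.lstsq(np.c_[d,-e],p-o,rcond=None)[0];a=o+d*t[0];b=p+e*t[1];return (a+b)/2,np.linalg.norm(a-b)
def proj(n,P):
    m=viewer.camera_model(n);T=np.linalg.inv(np.array(m["cam_to_world"]));q=T[:3,:3]@np.array(P)+T[:3,3]
    return m["fx"]*q[0]/q[2]+m["cx"],m["fy"]*q[1]/q[2]+m["cy"]
def snap(n,f):
    im=viewer.capture(n);cv2.imwrite("pics/"+f,cv2.cvtColor(im,cv2.COLOR_RGB2BGR));return im
E
python3 - <<'E'
from h import *
snap("side","s0.png");snap("top","t0.png")
for n in("side","top"):
    m=viewer.camera_model(n);print(n,m["fx"],np.round(m["cam_to_world"],2).tolist())
s=read_state();print(s["time_s"],np.round(s["tcp_rot"],3).tolist(),s["gripper_width"])
E
```

```text
side 518.0917957541653 [[-0.99, 0.1, -0.07, 672.9], [0.12, 0.82, -0.56, 751.8], [0.0, -0.56, -0.83, 1241.39], [0.0, 0.0, 0.0, 1.0]]
top 437.4370850184264 [[0.01, -0.99, 0.13, 416.31], [-1.0, -0.01, -0.01, -23.05], [0.01, -0.13, -0.99, 1261.78], [0.0, 0.0, 0.0, 1.0]]
0.1 [[0.227, 0.974, -0.001], [0.974, -0.227, -0.001], [-0.001, -0.0, -1.0]] 85.52543709686748
```

View pics/s0.png

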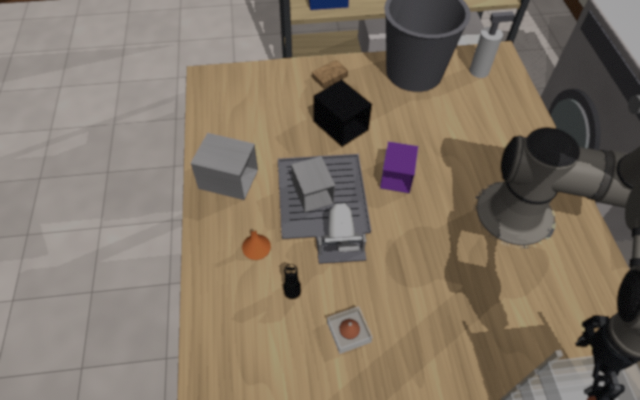

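View pics/t0.png

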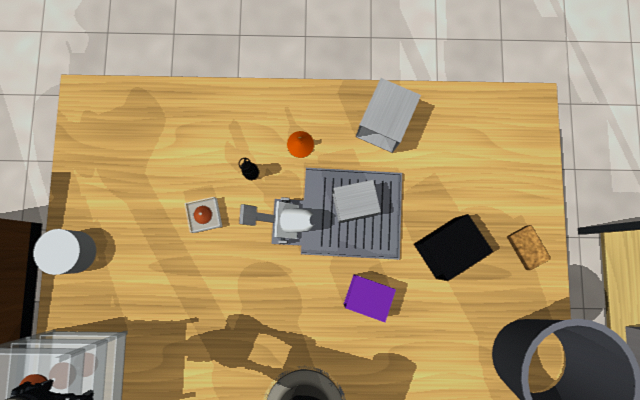

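The side and top views show the rack at top-view pixels (270–403, 168–259), with the hinge on the left (world +y). The small grey canister lies on the tray at about (357,201), the lever pad is at (247,215), and the bystanders are to the left and above. I'll enlarge the crop for measuring.

Run:
```python
from h import *
a=cv2.imread("pics/t0.png")[130:270,180:410];b=cv2.imread("pics/s0.png")[140:360,230:400]
cv2.imwrite("pics/c0.png",cv2.resize(a,None,fx=3.4,fy=3.4,interpolation=cv2.INTER_CUBIC))
for p in[(305,168),(404,173),(401,259),(301,253)]:print(p,on("top",*p,16).round())
print("torch",on("top",249,172,60).round(),"funnel",on("top",300,144,0).round(),"bulb",on("top",204,214,20).round(),"pad",[on("top",247,215,z).round() for z in(120,160)])
```

```text
(305, 168) [669.   8.  16.]
(404, 173) [ 659. -280.   16.]
(401, 259) [ 411. -268.   16.]
(301, 253) [424.  15.  16.]
torch [646. 162.  60.] funnel [744.  24.   0.] bulb [531. 292.  20.] pad [array([520., 155., 120.]), array([517., 148., 160.])]
```

View pics/c0.png

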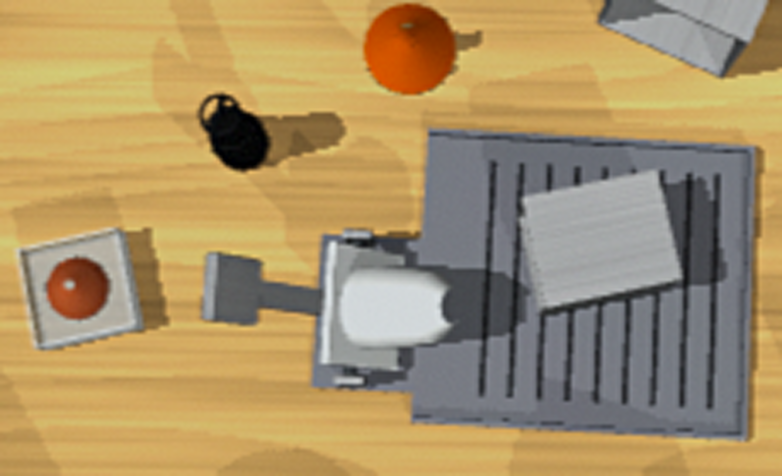

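The crop shows the tray, the part-raised peg with its tip at about crop (445,308), and cheeks at (357,238) and (348,380). The canister's top corners are at (521,197), (660,171), (682,275) and (545,310). I'll check the mouth direction in the side view.

Run:
```python
from h import *
b=cv2.imread("pics/s0.png")[145:270,260:380]
cv2.imwrite("pics/c1.png",cv2.resize(b,None,fx=4.5,fy=4.5,interpolation=cv2.INTER_CUBIC))
f=lambda u,v,z:on("top",180+u/3.4,130+v/3.4,z)[:2]
C=np.array([f(*p,98) for p in[(521,197),(660,171),(682,275),(545,310)]]);print(C.round())
k=[f(357,238,66),f(348,380,66)];print("cheeks",np.round(k),"mid",np.mean(k,0).round())
T=np.array([f(*p,16) for p in[(430,130),(755,147),(748,439),(413,421)]]);print(T.round())
X=(T[0]+T[3]-T[1]-T[2]);X/=np.linalg.norm(X);Y=np.array([-X[1],X[0]])
O=T.mean(0)+110*X+35*Y;print("X",X,"O",O,"hinge",O+80*X)
for p in list(C)+[C.mean(0)]+k: print("rack",((p-O)@X).round(),((p-O)@Y).round())
e=(C[0]+C[3]-C[1]-C[2]);print("can yaw rel",np.arctan2(e@Y,e@X),[np.linalg.norm(C[i]-C[i-1]).round() for i in range(4)])
```

```text
[[ 599.  -71.]
 [ 622. -182.]
 [ 539. -199.]
 [ 510.  -91.]]
cheeks [[568.  60.]
 [454.  64.]] mid [511.  62.]
[[ 668.    3.]
 [ 658. -274.]
 [ 411. -265.]
 [ 422.   13.]]
X [0.03865238 0.99925272] O [509.19790365 -19.41860403] hinge [512.29009425  60.52161336]
rack -48.0 -92.0
rack -158.0 -119.0
rack -178.0 -36.0
rack -71.0 -3.0
rack -114.0 -62.0
rack 82.0 -56.0
rack 82.0 59.0
can yaw rel 0.27162542099253 [np.float64(92.0), np.float64(113.0), np.float64(85.0), np.float64(112.0)]
```

View pics/c1.png

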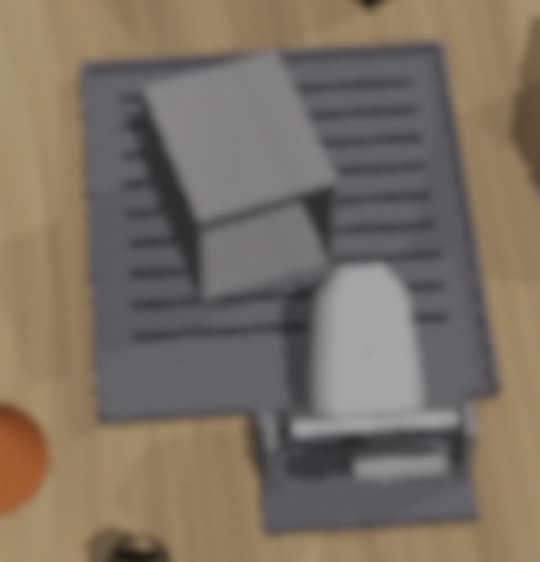

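```bash
python3 -m crank '{"gripper":[1,1,1,1,1,1,1,1,1,1,1,1],"xyz":[[0.39,-0.53,0.02],[0.39,-0.53,0.02],[0.39,-0.53,0.02],[0.39,-0.53,0.02],[0.39,-0.53,0.02],[0.39,-0.53,0.02],[0.39,-0.53,0.02],[0.39,-0.53,0.02],[0.39,-0.53,0.02],[0.39,-0.53,0.02],[0.39,-0.53,0.02],[0.39,-0.53,0.02]],"twist":[0.06,0.06,0.06,0.06,0.06,0.06,0.06,0.06,0.06,0.06,0.06,0.06]}' 40
```

```text
time_s: 1.1
tcp_pos: [414.3, 109.0, 246.4]
tcp_rot: [[0.041, 0.999, -0.0], [0.999, -0.041, 0.0], [0.0, -0.0, -1.0]]
contact_force: [-0.1, 1.4, 0.9]
gripper_width: 0.6
```

```bash
python3 -m crank '{"gripper":[1,1,1,1,1,1,1,1,1,1],"xyz":[[0.095,-0.129,0],[0.095,-0.129,0],[0.095,-0.129,0],[0.095,-0.129,0],[0.095,-0.129,0],[0.095,-0.129,0],[0.095,-0.129,-0.04],[0.095,-0.129,-0.08],[0.095,-0.129,-0.11],[0.095,-0.129,-0.11]],"twist":[0,0,0,0,0,0,0,0,0,0]}'; python3 -c "
from h import *
snap('top','t1.png');snap('side','s1.png')"
```

```text
time_s: 1.93
tcp_pos: [504.0, -16.2, 131.1]
tcp_rot: [[0.039, 0.999, -0.012], [0.999, -0.039, 0.003], [0.002, -0.012, -1.0]]
contact_force: [-1.0, 0.6, -0.3]
gripper_width: -0.1
```

```bash
python3 -m crank '{"gripper":[1,1,1,1,1,1,1,1,1],"xyz":[[0,0,-0.008],[0,0,-0.016],[0,0,-0.024],[0,0,-0.030],[0,0,-0.036],[0,0,-0.042],[0,0,-0.047],[0,0,-0.051],[0,0,-0.051]],"twist":[0,0,0,0,0,0,0,0,0]}'; python3 -c "
from h import *
print(read_state()['tcp_pos'])"
```

```text
time_s: 2.78
tcp_pos: [511.1, -32.8, 90.7]
tcp_rot: [[0.037, 0.999, 0.008], [0.999, -0.036, -0.024], [-0.024, 0.008, -1.0]]
contact_force: [-16.8, -68.0, 30.8]
gripper_width: 0.2
[511.13368839 -32.78262328  90.74258381]
```

```bash
python3 -m crank '{"gripper":[1,1,1,1,1,1],"xyz":[[0,0,0.02],[0,0,0.05],[0,0,0.09],[0,0,0.12],[0,0,0.12],[0,0,0.12]],"twist":[0,0,0,0,0,0]}'; python3 -c "
from h import *
a=snap('top','t2.png')[130:270,180:410];b=snap('side','s2.png')[140:265,230:390]
a=cv2.resize(a,(690,420));b=cv2.resize(b,(230,180))
cv2.imwrite('pics/c2.png',cv2.resize(snap('side','s2.png')[130:280,250:400][:,:,::-1],None,fx=4,fy=4))"
```

```text
time_s: 3.28
tcp_pos: [509.8, -18.2, 207.5]
tcp_rot: [[0.04, 0.999, 0.005], [0.999, -0.04, -0.001], [-0.001, 0.005, -1.0]]
contact_force: [-0.0, 0.1, -0.5]
gripper_width: 0.1
```

View pics/c2.png

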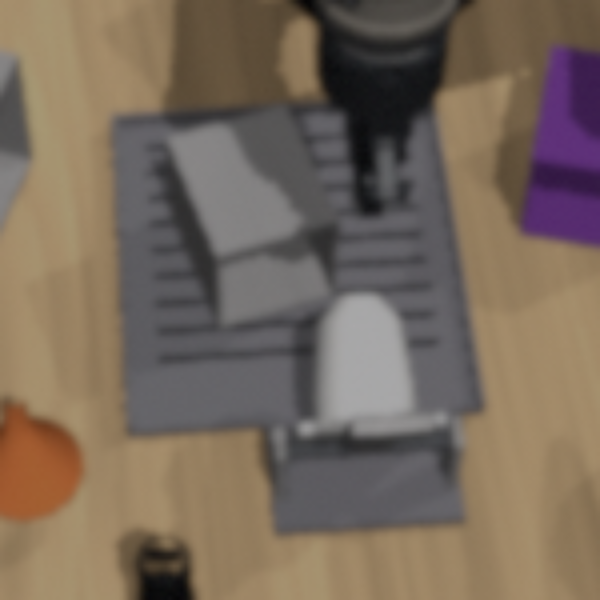

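The peg is now nearly flat: its tip is at crop (360,293) and the pad is edge-on near (395,428). The canister hasn't moved. I'll estimate the angle from projections.

```bash
python3 - <<'E'
from h import *
X=np.array([.0387,.9993,0]);Z=np.array([0,0,1.]);H=np.array([512,60.5,53])
for t in(0,.1,.2,.3,.4):
    l=np.sin(t)*X+np.cos(t)*Z; p=-np.cos(t)*X+np.sin(t)*Z
    print(t,"pad(top)",np.round(proj("top",H+137*l)),"(side crop)",((np.array(proj("side",H+137*l))-[250,130])*4).round(),"side crop tip",((np.array(proj("side",H+100*p))-[250,130])*4).round(),"lever end",((np.array(proj("side",H+162*l))-[250,130])*4).round())
E
python3 -c "
import cv2
a=cv2.imread('pics/t2.png')[170:270,220:340]
cv2.imwrite('pics/c3.png',cv2.resize(a,None,fx=5,fy=5))"
```

```text
0 pad(top) [281. 216.] (side crop) [379. 322.] side crop tip [353. 313.] lever end [381. 299.]
0.1 pad(top) [275. 216.] (side crop) [382. 342.] side crop tip [353. 305.] lever end [384. 322.]
0.2 pad(top) [270. 216.] (side crop) [384. 362.] side crop tip [354. 299.] lever end [387. 347.]
0.3 pad(top) [265. 216.] (side crop) [386. 384.] side crop tip [355. 294.] lever end [390. 373.]
0.4 pad(top) [260. 216.] (side crop) [388. 406.] side crop tip [356. 290.] lever end [392. 399.]
```

View pics/c3.png

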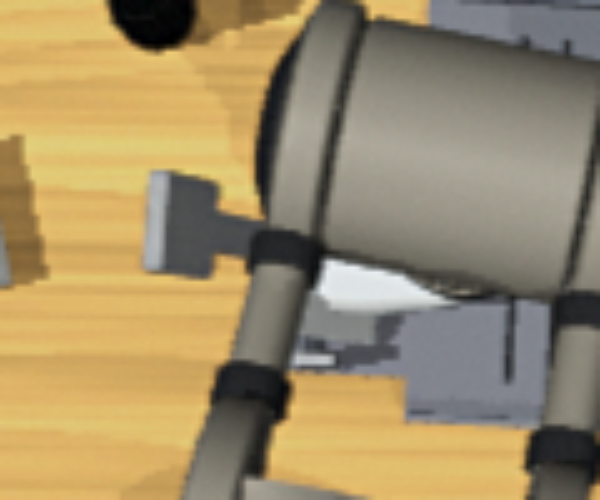

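The lever pad is at top crop (185,225), i.e. pixel (257,215), so θ is about 0.45: the finger slid off in front of the tip. I'll finish the fold by pushing the lever's outer face towards −y instead.

```bash
python3 -m crank '{"gripper":[1,1,1,1,1,1,1,1,1,1,1],"xyz":[[0,0,0.03],[0,0,0.05],[0.007,0.04,0.05],[0.007,0.08,0.05],[0.007,0.12,0.05],[0.007,0.16,0.05],[0.007,0.194,0.05],[0.007,0.194,0.05],[0.007,0.194,0.01],[0.007,0.194,-0.028],[0.007,0.194,-0.028]],"twist":[0,0,0,0,0,0,0,0,0,0,0]}'; python3 -m crank '{"gripper":[1,1,1,1,1,1,1],"xyz":[[0,-0.02,0],[-0.001,-0.035,0],[-0.002,-0.048,0],[-0.002,-0.060,0],[-0.003,-0.070,0],[-0.003,-0.08,0],[-0.003,-0.08,0]],"twist":[0,0,0,0,0,0,0]}'
```

```text
time_s: 4.35
tcp_pos: [510.8, 175.2, 169.4]
tcp_rot: [[0.04, 0.999, -0.015], [0.999, -0.04, -0.003], [-0.004, -0.015, -1.0]]
contact_force: [-2.1, -0.5, -1.4]
gripper_width: 0.1
time_s: 4.93
tcp_pos: [512.7, 94.1, 177.7]
tcp_rot: [[0.042, 0.999, -0.0], [0.999, -0.042, -0.001], [-0.001, -0.0, -1.0]]
contact_force: [1.0, 0.1, 0.0]
gripper_width: 0.2
```

```bash
python3 -m crank '{"gripper":[1,1,1,1,1,1],"xyz":[[0,-0.005,0],[0,-0.010,0],[0,-0.013,0],[0,-0.016,0],[0,-0.019,0],[0,-0.019,0]],"twist":[0,0,0,0,0,0]}';python3 -c "
from h import *
snap('side','s4.png');a=snap('top','t4.png')
cv2.imwrite('pics/c4.png',cv2.resize(np.hstack([cv2.imread('pics/s4.png')[150:280,260:400],cv2.imread('pics/t4.png')[150:280,200:340]]),None,fx=2.8,fy=2.8))"
```

```text
time_s: 5.43
tcp_pos: [512.5, 83.8, 177.6]
tcp_rot: [[0.04, 0.999, 0.001], [0.999, -0.04, 0.013], [0.013, 0.0, -1.0]]
contact_force: [0.6, 32.2, 3.2]
gripper_width: -0.1
```

View pics/c4.png

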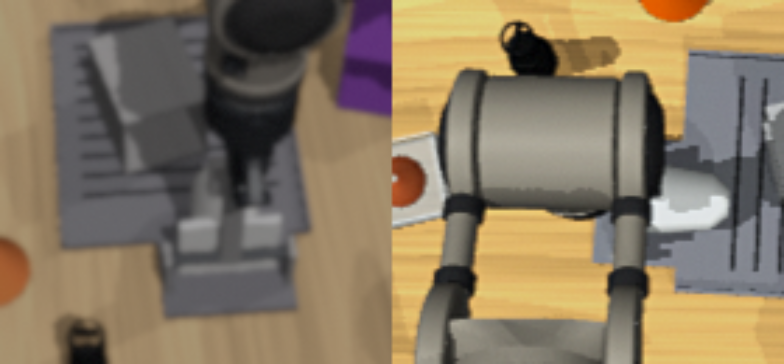

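The lever pushed against the stop (32 N) and is upright; the peg is level with its tip at about top px (320,223). Next I'll go to the canister's far side for a two-finger alignment push.

```bash
python3 -m crank '{"gripper":[1,1,1,1,1,1,1,1,1,1,1,1],"xyz":[[0,0.02,0],[0,0.02,0.04],[0,0.02,0.08],[0,0.02,0.08],[0.02,-0.01,0.08],[0.04,-0.05,0.08],[0.07,-0.09,0.08],[0.1,-0.13,0.08],[0.13,-0.17,0.08],[0.145,-0.21,0.08],[0.145,-0.21,0.08],[0.145,-0.21,0.08]],"twist":[0,0,0,0,0,0,0,0,0,0,0,0]}';python3 -m crank '{"gripper":[0.3,0.3,0.3,0.3,0.3,0.3],"xyz":[[0,0,0],[0,0,-0.04],[0,0,-0.08],[0,0,-0.08],[0,0,-0.08],[0,0,-0.08]],"twist":[0,0,0,0,0,0]}'
```

```text
time_s: 6.53
tcp_pos: [658.8, -139.2, 255.1]
tcp_rot: [[0.045, 0.999, -0.001], [0.999, -0.045, -0.002], [-0.002, -0.001, -1.0]]
contact_force: [-0.1, 0.8, -0.7]
gripper_width: 0.2
time_s: 7.03
tcp_pos: [658.6, -132.5, 180.0]
tcp_rot: [[0.039, 0.999, 0.003], [0.999, -0.039, -0.001], [-0.001, 0.003, -1.0]]
contact_force: [-0.1, -0.4, 0.6]
gripper_width: 59.5
```

```bash
python3 -m crank '{"gripper":[0.3,0.3,0.3,0.3,0.3,0.3,0.3,0.3,0.3,0.3,0.3,0.3],"xyz":[[0,0,-0.04],[0,0,-0.08],[0,0,-0.12],[0,0,-0.148],[0,0,-0.148],[-0.01,0,-0.148],[-0.02,0.001,-0.148],[-0.028,0.001,-0.148],[-0.036,0.001,-0.148],[-0.044,0.002,-0.148],[-0.052,0.002,-0.148],[-0.06,0.002,-0.148]],"twist":[0,0,0,0,0,0,0,0,0,0,0,0]}';python3 -m crank '{"gripper":[0.3,0.3,0.3,0.3,0.3],"xyz":[[-0.008,0,0],[-0.016,0.001,0],[-0.024,0.001,0],[-0.03,0.001,0],[-0.03,0.001,0]],"twist":[0,0,0,0,0]}'
python3 -c "
from h import *
snap('side','s5.png');a=snap('top','t5.png')
cv2.imwrite('pics/c5.png',cv2.resize(np.hstack([cv2.imread('pics/s5.png')[140:280,260:400],cv2.imread('pics/t5.png')[150:290,270:410]]),None,fx=2.8,fy=2.8,interpolation=cv2.INTER_CUBIC))"
```

```text
time_s: 8.03
tcp_pos: [600.6, -131.9, 34.1]
tcp_rot: [[0.04, 0.999, 0.008], [0.999, -0.04, -0.003], [-0.003, 0.008, -1.0]]
contact_force: [2.0, -1.0, 2.5]
gripper_width: 60.0
time_s: 8.45
tcp_pos: [570.3, -131.1, 33.4]
tcp_rot: [[0.04, 0.999, 0.008], [0.999, -0.04, -0.003], [-0.003, 0.008, -1.0]]
contact_force: [3.4, 0.0, 7.7]
gripper_width: 59.7
```

View pics/c5.png

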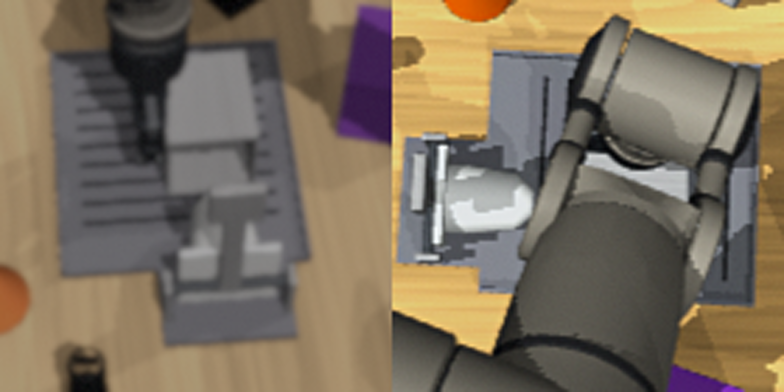

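The canister is now nearly parallel to the rack. Its side-view top corners are at crop (165,58), (247,50), (258,137) and (167,148). I'll compute its offset.

```bash
cat >> h.py <<'E'
X=np.array([.0387,.9993]);Y=np.array([-.9993,.0387]);O=np.array([509.2,-19.4])
rack=lambda p:(((p[:2]-O)@X).round(1),((p[:2]-O)@Y).round(1))
E
python3 - <<'E'
from h import *
for p in[(165,58),(247,50),(258,137),(167,148)]:print(rack(on("side",260+p[0]/2.8,140+p[1]/2.8,98)))
print("tool",rack(np.array(read_state()["tcp_pos"])))
print("lever end side",[rack(on("side",260+u/2.8,140+186/2.8,215)) for u in(212,267)])
print("top", [rack(on("top",270+(u-392)/2.8,150+v/2.8,66)) for u,v in((434,136),(428,258))])
E
```

```text
(np.float64(-156.5), np.float64(-42.2))
(np.float64(-160.5), np.float64(42.1))
(np.float64(-50.4), np.float64(40.1))
(np.float64(-44.0), np.float64(-49.7))
tool (np.float64(-109.2), np.float64(-65.5))
lever end side [(np.float64(82.9), np.float64(-23.3)), (np.float64(86.6), np.float64(23.7))]
top [(np.float64(81.8), np.float64(-60.0)), (np.float64(80.2), np.float64(59.6))]
```

```bash
python3 -m crank '{"gripper":[0.3,0.3,0.3,0.3,0.3,0.3,0.3,0.3,0.3,0.3,0.3,0.3],"xyz":[[-0.004,0,0],[-0.004,0,0],[-0.004,0,0],[0.015,0,0],[0.04,0,0],[0.04,0,0.03],[0.04,0,0.07],[0.04,0,0.11],[0.04,0,0.15],[0.04,0,0.15],[0,-0.04,0.15],[-0.03,-0.075,0.15]],"twist":[0,0,0,0,0,0,0,0,0,0,0,0]}';python3 -c "
from h import *
print(read_state()['joints'])"
```

```text
time_s: 9.55
tcp_pos: [550.9, -189.7, 181.5]
tcp_rot: [[0.036, 0.999, 0.003], [0.999, -0.036, -0.001], [-0.001, 0.003, -1.0]]
contact_force: [1.5, -1.6, -0.2]
gripper_width: 59.9
[-4.63371921e-01  4.86332867e-01  1.43900916e+00  2.58468824e-04
  1.21260007e+00 -1.99825841e+00]
```

```bash
python3 -m crank '{"gripper":[0.3,0.3,0.3,0.3,0.3,0.3,0.3,0.3,0.3,0.3,0.3,0.3],"xyz":[[-0.02,-0.01,0],[-0.04,-0.015,0],[-0.04,-0.015,0],[-0.04,-0.015,0],[-0.04,-0.015,0],[-0.04,-0.015,0],[-0.04,-0.015,0],[-0.04,-0.015,0],[-0.04,-0.015,0],[-0.04,-0.015,0],[-0.04,-0.015,0],[-0.04,-0.015,0]],"twist":[-0.5,-0.5,-0.5,-0.5,-0.5,-0.5,-0.5,-0.5,-0.5,-0.5,-0.5,-0.5]}';python3 -m crank '{"gripper":[0.3,0.3,0.3],"xyz":[[0,0,0],[0,0,0],[0,0,0]],"twist":[-0.023,-0.023,-0.023]}'
```

```text
time_s: 10.55
tcp_pos: [510.6, -205.7, 180.8]
tcp_rot: [[1.0, 0.024, 0.002], [0.024, -1.0, -0.001], [0.002, 0.001, -1.0]]
contact_force: [-0.3, 0.1, -1.3]
gripper_width: 59.9
time_s: 10.8
tcp_pos: [510.6, -205.6, 180.4]
tcp_rot: [[0.999, -0.039, 0.001], [-0.039, -0.999, -0.001], [0.001, 0.001, -1.0]]
contact_force: [-0.4, -0.3, 0.0]
gripper_width: 59.8
```

```bash
python3 -m crank '{"gripper":[0.3,0.3,0.3,0.3,0.3,0.3,0.3,0.3,0.3,0.3,0.3,0.3],"xyz":[[-0.009,-0.008,0],[-0.009,-0.008,-0.04],[-0.009,-0.008,-0.08],[-0.009,-0.008,-0.12],[-0.009,-0.008,-0.147],[-0.009,-0.008,-0.147],[-0.009,0.002,-0.147],[-0.008,0.012,-0.147],[-0.008,0.02,-0.147],[-0.008,0.028,-0.147],[-0.007,0.036,-0.147],[-0.007,0.042,-0.147]],"twist":[0,0,0,0,0,0,0,0,0,0,0,0]}'
python3 -c "
from h import *
snap('side','s6.png');a=snap('top','t6.png')
cv2.imwrite('pics/c6.png',cv2.resize(np.hstack([cv2.imread('pics/s6.png')[140:280,260:400],cv2.imread('pics/t6.png')[150:290,270:410]]),None,fx=2.8,fy=2.8,interpolation=cv2.INTER_CUBIC))"
```

```text
time_s: 11.8
tcp_pos: [505.1, -163.5, 34.5]
tcp_rot: [[0.999, -0.041, 0.004], [-0.041, -0.999, -0.003], [0.004, 0.003, -1.0]]
contact_force: [1.0, -4.6, 6.1]
gripper_width: 60.0
```

View pics/c6.png

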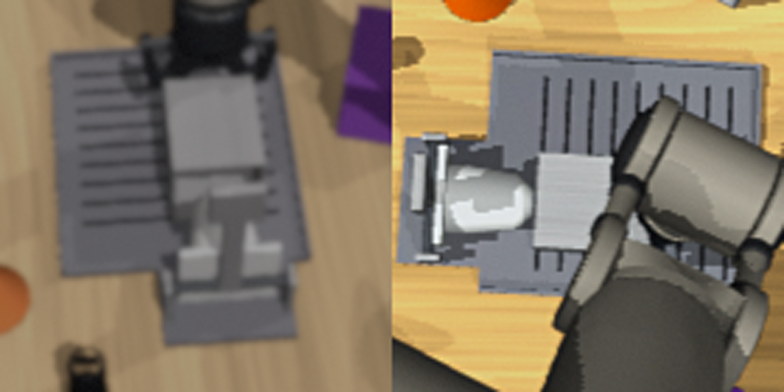

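The canister is square in front of the peg, with its mouth edge at top crop (540,153)–(533,247). I'll check centring next.

Run:
```python
from h import *
for u,v in((540,153),(533,247),(612,157)):print(rack(on("top",270+(u-392)/2.8,150+v/2.8,98)))
for u,v in((172,172),(267,164),(255,72)):print("s",rack(on("side",260+u/2.8,140+v/2.8,98)))
print("tool",rack(np.array(read_state()["tcp_pos"])))
print("peg tip",rack(on("top",270+(533-392)/2.8,150+205/2.8,53)))
```

```text
(np.float64(-22.8), np.float64(-45.0))
(np.float64(-20.8), np.float64(44.9))
(np.float64(-91.8), np.float64(-44.8))
s (np.float64(-15.4), np.float64(-47.4))
s (np.float64(-17.7), np.float64(44.8))
s (np.float64(-131.4), np.float64(46.8))
tool (np.float64(-143.5), np.float64(-1.2))
peg tip (np.float64(-19.1), np.float64(1.7))
```

```bash
python3 -m crank '{"gripper":[0.3,0.3,0.3,0.3,0.3,0.3,0.3,0.3,0.3,0.3,0.3,0.3],"xyz":[[0,0.008,0],[0.001,0.016,0],[0.001,0.024,0],[0.001,0.032,0],[0.002,0.04,0],[0.002,0.048,0],[0.002,0.056,0],[0.002,0.062,0],[0.003,0.068,0],[0.003,0.073,0],[0.003,0.078,0],[0.003,0.078,0]],"twist":[0,0,0,0,0,0,0,0,0,0,0,0]}'
python3 -m crank '{"gripper":[0.3,0.3,0.3,0.3,0.3],"xyz":[[0,0.002,0],[0,0.004,0],[0,0.006,0],[0,0.008,0],[0,0.008,0]],"twist":[0,0,0,0,0]}'
```

```text
time_s: 12.9
tcp_pos: [507.6, -85.0, 33.9]
tcp_rot: [[0.999, -0.041, 0.003], [-0.041, -0.999, -0.001], [0.003, 0.001, -1.0]]
contact_force: [0.0, -1.4, 5.4]
gripper_width: 59.3
time_s: 13.32
tcp_pos: [507.5, -77.4, 33.8]
tcp_rot: [[0.999, -0.041, 0.003], [-0.041, -0.999, -0.001], [0.003, 0.001, -1.0]]
contact_force: [1.1, -3.1, 6.6]
gripper_width: 59.7
```

Not against the seat yet; I'll advance in small steps until the force rises.

```bash
python3 -m crank '{"gripper":[0.3,0.3,0.3,0.3],"xyz":[[0,0.002,0],[0,0.004,0],[0,0.004,0],[0,0.004,0]],"twist":[0,0,0,0]}'
python3 -m crank '{"gripper":[0.3,0.3,0.3,0.3],"xyz":[[0,0.001,0],[0,0.003,0],[0,0.003,0],[0,0.003,0]],"twist":[0,0,0,0]}'
```

```text
time_s: 13.65
tcp_pos: [507.8, -74.0, 34.1]
tcp_rot: [[0.999, -0.041, 0.004], [-0.041, -0.999, -0.002], [0.004, 0.002, -1.0]]
contact_force: [-1.0, -6.1, 9.0]
gripper_width: 60.1
time_s: 13.98
tcp_pos: [507.9, -74.0, 34.2]
tcp_rot: [[0.999, -0.041, 0.004], [-0.041, -0.999, -0.006], [0.004, 0.006, -1.0]]
contact_force: [-2.8, -21.3, 7.3]
gripper_width: 59.6
```

The canister is seated: motion stopped at y = −74 and force rose to 21 N. I'll retreat, close the fingers and move to the lever's peg-side face.

```bash
python3 -m crank '{"gripper":[0.3,0.3,0.3,0.3,0.3,0.3,0.3,1,1,1,1,1],"xyz":[[0,-0.015,0],[0,-0.035,0],[0,-0.035,0],[0,-0.035,0.04],[0,-0.035,0.08],[0,-0.035,0.12],[0,-0.035,0.157],[0,-0.035,0.157],[0.002,0,0.157],[0.002,0.03,0.157],[0.003,0.06,0.157],[0.003,0.09,0.157]],"twist":[0,0,0,0,0,0,0,0,0,0,0,0]}'
python3 -m crank '{"gripper":[1,1,1,1],"xyz":[[0,0,0],[0,0,0],[0,0,0],[0,0,0]],"twist":[0,0,0,0]}'
python3 -c "
from h import *
snap('side','s7.png');a=snap('top','t7.png')
cv2.imwrite('pics/c7.png',cv2.resize(np.hstack([cv2.imread('pics/s7.png')[140:280,260:400],cv2.imread('pics/t7.png')[150:290,270:410]]),None,fx=2.8,fy=2.8,interpolation=cv2.INTER_CUBIC))"
```

```text
time_s: 14.98
tcp_pos: [508.9, 21.7, 189.4]
tcp_rot: [[0.999, -0.042, -0.0], [-0.042, -0.999, 0.001], [-0.0, -0.001, -1.0]]
contact_force: [0.4, -0.3, -0.8]
gripper_width: 0.6
time_s: 15.32
tcp_pos: [509.4, 19.0, 189.4]
tcp_rot: [[0.999, -0.042, -0.0], [-0.042, -0.999, -0.0], [-0.0, 0.0, -1.0]]
contact_force: [-0.1, -0.1, -0.1]
gripper_width: 0.3
```

View pics/c7.png

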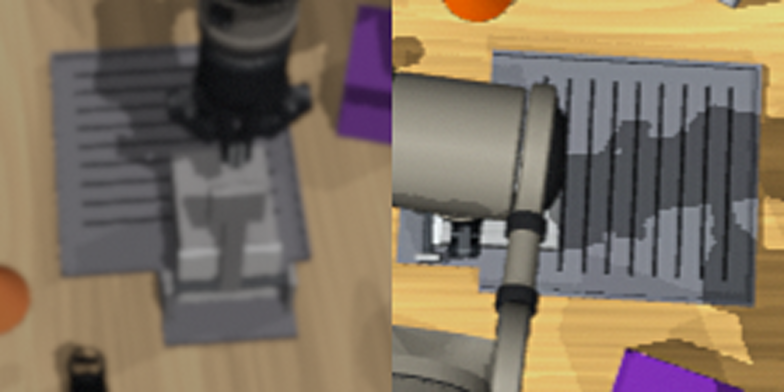

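```bash
python3 -m crank '{"gripper":[1,1,1,1,1,1,1,1,1,1,1],"xyz":[[0.002,0.0125,-0.001],[0.002,0.0225,-0.001],[0.003,0.036,-0.0015],[0.003,0.0494,-0.003],[0.004,0.0627,-0.0057],[0.004,0.0755,-0.0097],[0.005,0.088,-0.015],[0.005,0.0998,-0.0216],[0.006,0.111,-0.0293],[0.006,0.121,-0.038],[0.006,0.121,-0.038]],"twist":[0,0,0,0,0,0,0,0,0,0,0]}'
```

```text
time_s: 16.33
tcp_pos: [515.3, 141.5, 150.6]
tcp_rot: [[0.999, -0.041, -0.001], [-0.041, -0.999, 0.0], [-0.001, -0.0, -1.0]]
contact_force: [-0.6, 0.0, -0.6]
gripper_width: -0.2
```

```bash
python3 -m crank '{"gripper":[1,1,1,1,1,1,1,1,1,1],"xyz":[[0,0.0093,-0.0098],[0.001,0.0177,-0.0204],[0.001,0.025,-0.032],[0.001,0.031,-0.044],[0.001,0.036,-0.0565],[0.002,0.04,-0.069],[0.002,0.044,-0.079],[0.002,0.046,-0.085],[0.002,0.046,-0.09],[0.002,0.046,-0.09]],"twist":[0,0,0,0,0,0,0,0,0,0]}'
python3 -m crank '{"gripper":[1,1,1,1],"xyz":[[0,0,-0.001],[0,0,-0.003],[0,0,-0.003],[0,0,-0.003]],"twist":[0,0,0,0]}'
```

```text
time_s: 17.17
tcp_pos: [517.1, 186.3, 60.6]
tcp_rot: [[0.999, -0.042, -0.001], [-0.042, -0.999, 0.0], [-0.001, 0.0, -1.0]]
contact_force: [0.3, -0.8, 0.1]
gripper_width: -0.3
time_s: 17.5
tcp_pos: [517.6, 186.4, 59.0]
tcp_rot: [[0.999, -0.042, 0.0], [-0.042, -0.999, 0.0], [0.0, -0.0, -1.0]]
contact_force: [-1.8, -0.6, 4.7]
gripper_width: 0.2
```

Contact with the stop is starting. A little more press, then I'll retreat and look.

```bash
python3 -m crank '{"gripper":[1,1,1,1],"xyz":[[0,0,-0.001],[0,0,-0.002],[0,0,-0.002],[0,0,-0.002]],"twist":[0,0,0,0]}'
python3 -m crank '{"gripper":[1,1,1,1,1,1,1,1,1,1,1,1],"xyz":[[0,0,0.02],[0,0.01,0.05],[0,0.02,0.09],[0,0.02,0.13],[0,0.02,0.17],[0,0.02,0.2],[-0.04,0.02,0.2],[-0.08,0.02,0.2],[-0.11,0.02,0.2],[-0.14,0.04,0.2],[-0.16,0.08,0.2],[-0.16,0.08,0.2]],"twist":[0,0,0,0,0,0,0,0,0,0,0,0]}'
python3 -c "
from h import *
snap('side','s8.png');a=snap('top','t8.png')
cv2.imwrite('pics/c8.png',cv2.resize(np.hstack([cv2.imread('pics/s8.png')[140:280,230:370],cv2.imread('pics/t8.png')[130:270,200:340]]),None,fx=2.8,fy=2.8,interpolation=cv2.INTER_CUBIC))"
```

```text
time_s: 17.83
tcp_pos: [517.7, 186.4, 58.7]
tcp_rot: [[0.999, -0.042, 0.001], [-0.042, -0.999, 0.0], [0.001, -0.0, -1.0]]
contact_force: [-6.5, -2.6, 19.8]
gripper_width: 0.1
time_s: 18.83
tcp_pos: [354.2, 270.0, 257.0]
tcp_rot: [[0.999, -0.038, 0.0], [-0.038, -0.999, 0.003], [-0.0, -0.003, -1.0]]
contact_force: [-0.6, -0.4, -0.2]
gripper_width: -0.2
```

View pics/c8.png

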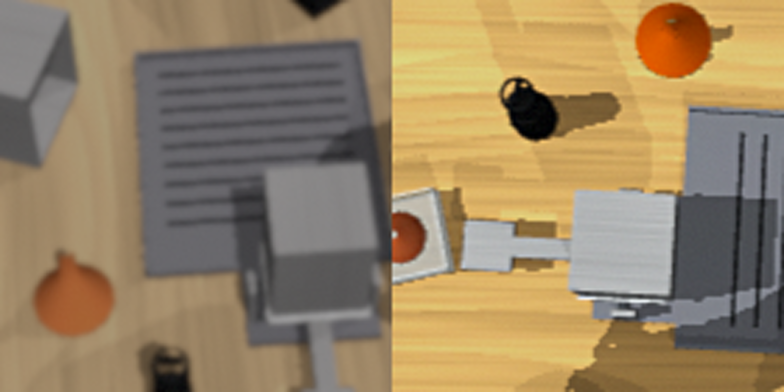

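The canister stands upright on the seat, with top-face corners at top crop (574,190), (677,193), (672,298) and (569,293). The lever is level and the bystanders haven't moved. I'll do a quick numeric check before handing in.

Run:
```python
from h import *
P=np.array([on("top",200+(u-392)/2.8,130+v/2.8,178) for u,v in((574,190),(677,193),(672,298),(569,293))])
print([rack(p) for p in P],rack(P.mean(0)),[np.linalg.norm(P[i]-P[i-1]).round() for i in range(4)])
print("pad end",rack(on("top",200+(464-392)/2.8,130+244/2.8,59)))
print("tri corner",tri(230+375/2.8,140+248/2.8,200+(569-392)/2.8,130+293/2.8),tri(230+268/2.8,140+253/2.8,200+(574-392)/2.8,130+190/2.8))
```

```text
[(np.float64(123.4), np.float64(-44.8)), (np.float64(31.6), np.float64(-47.0)), (np.float64(30.6), np.float64(46.4)), (np.float64(121.5), np.float64(46.8))] (np.float64(76.8), np.float64(0.4)) [np.float64(92.0), np.float64(92.0), np.float64(93.0), np.float64(91.0)]
pad end (np.float64(241.9), np.float64(-0.7))
tri corner (array([468.97492328, 104.47946941, 168.51961486]), np.float64(2.984026931986454)) (array([561.74821835, 101.97754089, 173.15178242]), np.float64(4.897557687237418))
```

```bash
python3 -c "
from h import *
print(r.sign_off(), read_state()['time_s'])"
```

```text
the job is handed in; nothing more can be done
the job is handed in; nothing more can be done
```

The canister is on the upright peg, mouth down on the seat plate, and I handed the job in at about 19 s. The hand-in gave no verdict.

- **Folding the peg:** My first push, down on the peg itself, failed. The finger slid off in front of the tip and the wrist force read about 75 N, below the 120 N limit. That still left the peg at about 0.45 rad. I finished the fold by pushing the lever's outer face to its stop.
- **Canister:** I squared and centred it with an open-finger push from the side. I then slid it onto the flat peg until it stopped against the seat at about 21 N.
- **Swing:** I pushed the lever pad round until it pressed on the upright stop at about 20 N, then moved the arm clear.

**Last checks:**
- The lever end measured 162 mm from the hinge axis in the level position, so the peg is fully up.
- The canister's top centre is within about 3 mm of the hinge centre, and its sides line up with the rack within a few mm.
- The top-face sides came out at 91–93 mm rather than 90 mm.
- The two-camera height of its top was 169–173 mm against an expected 178 mm. The rays missed each other by 3–5 mm, so I put the difference down to blurry corner picks. It gives no sign that the canister sits too high.
- I did not measure the gap at the rim directly.
- In the last pictures the torch, funnel and bulb tray still stand where they were; I judged this by eye and did not measure it.

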